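# Release the thick dowel from its gravity rack

## Task

Two gravity racks each hold one wooden dowel behind a gate. On the rack with the thicker dowel, press the rocker's pad down with the fingertips and keep it down until that dowel has rolled to the low end of the ramp, then let the pad come up again so that the gate shuts behind it. Do not touch the dowels, do not work the other rack, and leave the other things on the bench where they are.

Things in the scene. Friction and masses are not known exactly. Their poses are not given: they have to be found in the camera images.
- rack_1: fixed gravity rack with the thick dowel; both racks alike. White ramp, 84 mm wide between 12 mm side strips, sloping 12 deg down to -x (robot's side), stop board there. Origin on the table under the ramp; x up the ramp, y to the rocker's side. Ramp surface z = 35 mm at x = -140, 96 mm at x = +153. Base board x -160..170, y -55..100. Rocker pin x -30, y 75, z 105; cheek tops z 118 mm
- rack_2: fixed gravity rack with the thin dowel; both racks alike. White ramp, 84 mm wide between 12 mm side strips, sloping 12 deg down to -x (robot's side), stop board there. Origin on the table under the ramp; x up the ramp, y to the rocker's side. Ramp surface z = 35 mm at x = -140, 96 mm at x = +153. Base board x -160..170, y -55..100. Rocker pin x -30, y 75, z 105; cheek tops z 118 mm
- pad_1 (a point): centre of the top face of the black rubber press pad (40 mm along the rocker, 34 mm across) on rack_1's rocker, at rack x = -130, y = 75, z = 121 mm when the gate is shut. Sinks 42 mm at 0.42 rad, 50 mm at the 0.5 rad stop, moving only a few mm sideways. Sprung: about 3 N to start, about 6 N at the bottom; comes back up when let go
- pad_2 (a point): centre of the top face of the black rubber press pad (40 mm along the rocker, 34 mm across) on rack_2's rocker, at rack x = -130, y = 75, z = 121 mm when the gate is shut. Sinks 42 mm at 0.42 rad, 50 mm at the 0.5 rad stop, moving only a few mm sideways. Sprung: about 3 N to start, about 6 N at the bottom; comes back up when let go
- gate_1 (a point): centre of the aluminium gate plate (74 mm wide, 40 mm high, 6 mm thick) at the other end of rack_1's rocker; shut, it stands across the ramp at rack x = +60, y = 0, z = 103 mm, its lower edge 5 mm above the ramp
- gate_2 (a point): centre of the aluminium gate plate (74 mm wide, 40 mm high, 6 mm thick) at the other end of rack_2's rocker; shut, it stands across the ramp at rack x = +60, y = 0, z = 103 mm, its lower edge 5 mm above the ramp
- rocker_1 (a joint): angle of rack_1's rocker: 0 = pad up and gate shut, grows as the pad is pressed, 0.5 rad = mechanical stop, gate's lower edge about 50 mm above the ramp. The thick dowel can pass from about 0.36 rad and then takes about one second to roll down
- rocker_2 (a joint): angle of rack_2's rocker: 0 = pad up and gate shut, grows as the pad is pressed, 0.5 rad = mechanical stop, gate's lower edge about 50 mm above the ramp. Leave it alone
- thick_dowel: loose beech dowel, 36 mm diameter, 70 mm long, 50 g, lying across the ramp of rack_1 and resting against its gate; origin at its centre, y along its length. Rolled home against the stop board its centre is near rack x = -126, z = 56 mm
- thin_dowel: loose beech dowel, 22 mm diameter, 70 mm long, 20 g, lying across the ramp of rack_2 against its gate; origin at its centre, y along its length. To stay there
- edging_roll: bystander: white roll of edge banding lying flat, 90 mm diameter, 22 mm high; origin at the centre of its underside
- glue_bottle: bystander: white glue bottle standing upright, 54 mm diameter, 150 mm high; origin at the centre of its underside
- screwdriver: bystander: screwdriver lying flat, about 200 mm long, under 35 mm high; x points from handle to tip
- offcut: bystander: white panel offcut lying flat, 100 x 60 x 18 mm; origin at the centre of its underside
There are look-alikes about, which are no part of the job. Leave any orange look-alike of the thick_dowel alone.

How it is judged:
By the outcome, as a careful person would: the job done as asked, in the order asked, and still so for the second after the job is handed in, with the robot touching nothing.
It also fails if it takes over 35 s, if anything falls off the work surface, if the arm or the gripper's body presses on something with over 40 N, if the wrist force passes 120 N, or if a joint passes its speed limit or range.

## Robot

A 7-joint arm with a two-finger parallel gripper is mounted at the origin on the work surface. World frame = base frame: x ahead of the robot, y to its left, z up, the work surface at z = 0. Lengths are in m, angles in rad, forces in N, time in s.
With the tool pointing down it reaches from about 0.4 to 0.875 m from the base axis. Payload 19.3 kg.
Tool frame: the origin (TCP) lies at the very end of the fingers, on their centre line; the grasp point (between the pads) lies bot.grasp_offset behind it (bot.grasp_offset is the distance from the TCP to the grasp point, in m); z points along the fingers, y is the direction in which the jaws open and shut (so a half turn about z gives the same grasp; the last joint's range is limited). The gripper opens to 85 mm and grips with 20 to 120 N. Pads are 22 mm wide; open, the fingers measure 114 mm over their backs; the gripper's body (76 mm by 85 mm) begins 54 mm behind the grasp point. The pads swing forward as they close: fully open they stand 13 mm farther back than shut.
Start: joints at [1.256, 0.521, -0.036, 1.599, 0.021, 1.021, -0.113], TCP at [0.151, -0.606, 0.231] pointing down, gripper open.
Joint ranges: [-2.91, 2.91], [-0.3, 2.13], [-1.5, 1.42], [0.17, 2.43], [-1.26, 4.41], [0.16, 1.93], [-2.52, 2.52]. Speed limits (rad/s): [1.89, 1.89, 2.39, 2.39, 3.01, 3.01, 3.01].

## Interface

Orientations are given as [roll, pitch, yaw] about the fixed x, y, z axes, in that order (R = Rz(yaw) Ry(pitch) Rx(roll)).
In Python, from workcell import bot gives the robot as it stands. The module is installed in compiled form; this text tells all that it offers.
- The arm moves only by the shell command python3 -m handwheel 'ROWS' [OPENING] [FORCE]. ROWS is JSON, a list of rows, each a list of 6 numbers: the shift along the tool's x, y, z as a fraction of full scale, then the turn, a rotation vector about the tool's x, y, z as a fraction of full scale. In form: [[x, y, z, rx, ry, rz], ...]. A call has 1 to 8 rows; each row shifts and turns the commanded pose from where the row before left it, along the tool's axes as they then stand; what a row does not reach is not made up. Full scale, the value 1, is 0.025 m for a shift and 360 degrees for a turn. A row lasts 1/8 s, in which the tool goes at most 62.5 mm and 10.7 degrees, less where a joint would pass 70% of its speed; a pose out of reach is approached as far as the arm can. A call with a number of a shift or a turn outside -1 to 1 is refused whole. A call with a gripper value outside its range is refused whole. OPENING is the closure, from -1 (fully open) to 1 (shut), set as the call begins (- or left out, the last holds). The fingers move at their own pace and stop on an object; FORCE is the grip in N (left out, the last holds). Time passes only in rows, so rows that do not move let the fingers close. It gives the time, the measured TCP pose, the force and the opening at its end, in the units of the state.
- bot.observe(): the state, without advancing time (a new reading comes with each control period).
- bot.grab_frame(name): name is "side" or "top" or "wrist"; returns a dict with "pixels" (384x512x3 uint8, blue, green, red), "vertical_fov" (degrees; the focal length in pixels is half the picture's height over the tangent of half this angle, whatever the lens; pixels are square), "cx", "cy" (the principal point, pixels), "R" (3x3) and "t" (3): a world point X has camera coordinates R X + t. Camera axes: x right, y down, z forward; pixel columns grow to the right and rows downward; lengths in m; the calibration is good to about 2 mm. A picture is of the moment at which its call begins. There is no depth.
- bot.job_done(): hands the job in, once; it reports no verdict.
Trained networks look in a picture, given as the dict that the camera call returned (one of the last four; its "shot" number tells which), for a name from the list of things; names that differ only in an ending like _2 or _b are one class to them, and where a whole thing is asked for, a point or a joint stands for the part that bears it (a point fixed in the world has none). Each returns a list of dicts, best first, with "score" (0 to 1); they miss things now and then, are a little off and sometimes report something else, mostly with a low value. They report only what shows in the picture. A call takes as long as a camera call. They do not tell look-alikes from the thing itself.
- bot.trace(picture, thing): "region" (384x512 bool, what is visible of it) and "point" ([column, row] in pixels, amid what is visible of it).
The state is a dict: "clock": time; "qpos": joint angles; "qd": joint speeds; "joint_efforts": joint torques, N m; "position": TCP position; "tool_rot": TCP orientation; "force": force on the tool from outside, world axes, zero at the start; "moment": the same for the moment, N m; "grip_width": finger opening in m.
Only numpy, scipy, OpenCV 4.12 (cv2) and the standard library are available. Lean on these libraries where they do the work, as an engineer would, in place of code of your own. Each camera call takes 0.05 s, during which the arm holds its last target.

## Working session

There is one attempt and no reset: what is moved stays moved. The work goes in short steps, Python scripts to look and compute and a shell command to move; the robot and the scene stay as the last step left them, time stands still between calls to the robot, and variables do not carry over. Pictures are saved under pics/ and viewed, and the job is handed in when it is done.

```bash
mkdir -p pics; python3 - <<'E'
from workcell import bot
import cv2,pickle
s=bot.observe();print(s['clock'],s['position'],s['tool_rot'],s['force'],s['grip_width'],bot.grasp_offset)
for n in('side','top'):
    f=bot.grab_frame(n);cv2.imwrite(f'pics/{n}0.png',f['pixels']);pickle.dump(f,open(n+'0.pkl','wb'))
    print(n,f['R'],f['t'],f['vertical_fov'],f['cx'],f['cy'])
    for th in('pad_1','gate_1','thick_dowel','thin_dowel'):
        print(th,[(r['point'],round(r['score'],2),int(r['region'].sum())) for r in bot.trace(f,th)])
E
```

```text
0.0 [ 0.15136819 -0.60603881  0.23071103] [-3.14044234e+00  6.89519204e-05  2.44773202e-01] [-0.43411196 -0.40029387 -0.71543515] 0.08550129732836821 0.0187
side [[-0.80845778 -0.58821919  0.01985453]
 [-0.34194271  0.44197979 -0.82929431]
 [ 0.47903153 -0.67723854 -0.55845926]] [0.42760658 0.24975789 1.31820132] 42.930580009351694 258.2099289577568 190.4204194960452
pad_1 [([163.2, 202.8], 0.88, 632)]
gate_1 [([168.7, 203.1], 0.92, 646), ([238.4, 147.3], 0.63, 352)]
thick_dowel [([124.1, 245.8], 0.65, 328)]
thin_dowel []
top [[ 0.01712352 -0.999851   -0.0021821 ]
 [-0.99541619 -0.01684211 -0.09414329]
 [ 0.09409251  0.00378416 -0.99555627]] [-0.02467098  0.55027026  1.22595852] 54.46064802532766 257.65733803573636 194.16089354432964
pad_1 [([178.0, 156.1], 0.76, 528), ([293.0, 156.5], 0.67, 502), ([410.9, 217.0], 0.2, 247)]
gate_1 [([291.3, 155.7], 0.95, 523), ([178.2, 163.1], 0.73, 416)]
thick_dowel [([140.2, 142.0], 0.64, 233), ([191.9, 118.7], 0.49, 244)]
thin_dowel [([314.5, 124.0], 0.69, 125)]
```

View pics/side0.png

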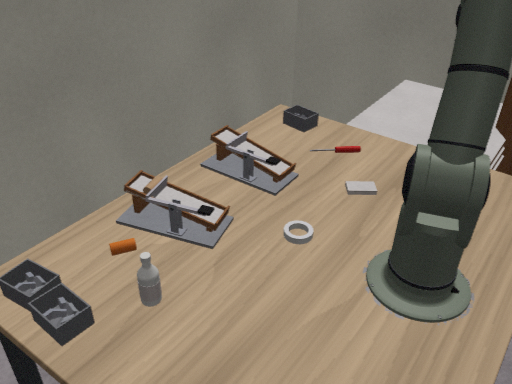

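View pics/top0.png

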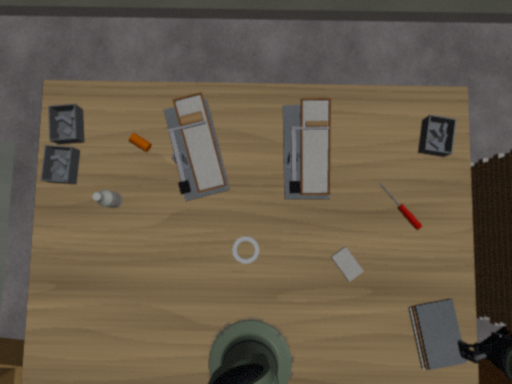

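```bash
python3 - <<'E'
import cv2
a=cv2.imread('pics/top0.png')[60:230,100:360];cv2.imwrite('pics/top0z.png',cv2.resize(a,None,fx=3,fy=3,interpolation=cv2.INTER_CUBIC))
E
```

```text
(no output)
```

View pics/top0z.png

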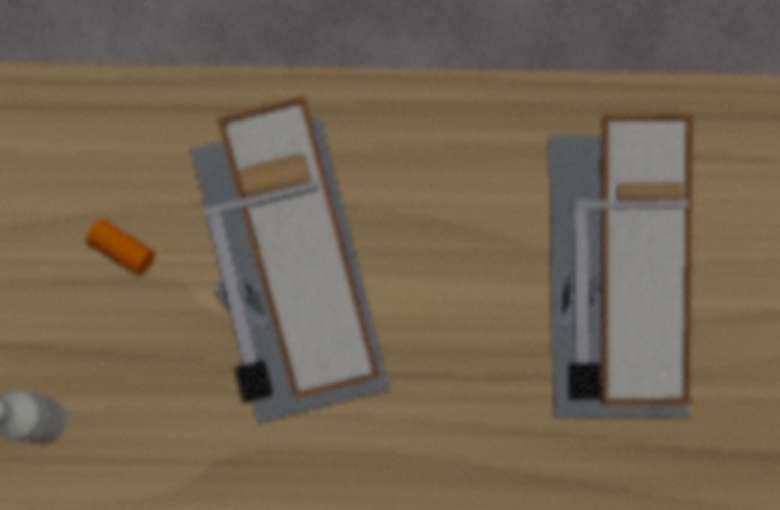

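The left rack in the top view (+y side, near the orange look-alike) holds the thick dowel; its pad is at about (184,187) in top and (206,211) in side. The thin dowel is in the right rack. Next I fit the rack pose.

```bash
cat >h.py <<'E'
import numpy as np,pickle
def K(f):
    fl=192/np.tan(np.radians(f['vertical_fov']/2));return fl,f['cx'],f['cy']
def proj(f,X):
    c=np.asarray(X)@np.array(f['R']).T+f['t'];fl,cx,cy=K(f)
    return np.stack([fl*c[...,0]/c[...,2]+cx,fl*c[...,1]/c[...,2]+cy],-1)
def rack(p,X):
    c,s=np.cos(p[2]),np.sin(p[2]);X=np.asarray(X,float)
    return np.stack([p[0]+c*X[:,0]-s*X[:,1],p[1]+s*X[:,0]+c*X[:,1],X[:,2]],-1)
E
python3 - <<'E'
from h import *
from scipy.optimize import least_squares
import cv2
T=pickle.load(open('top0.pkl','rb'));S=pickle.load(open('side0.pkl','rb'))
z=lambda a:np.array(a)/3.+[100,60]-1/3
P=np.array([[-.13,.075,.121],[-.16,.1,.01],[-.16,-.055,.01],[.17,.1,.01]])
px=z([[253,381],[258,422],[388,388],[192,150]])
sp=np.array([[206,211]])
f=lambda p:np.r_[(proj(T,rack(p,P))-px).ravel(),(proj(S,rack(p,P[:1]))-sp).ravel()]
r=least_squares(f,[.7,.2,.2]);print(r.x,np.round(r.fun,1))
pad=rack(r.x,P[:1]);print(pad)
q=r.x;pickle.dump(q,open('rack.pkl','wb'))
A=np.array([[-.16,.1,0],[-.16,-.055,0],[.17,-.055,0],[.17,.1,0],[-.15,.092,.121],[-.11,.092,.121],[-.11,.058,.121],[-.15,.058,.121],[.06,.037,.123],[.06,-.037,.123]])
for n,g in(('t',T),('s',S)):
    im=cv2.resize(g['pixels'],None,fx=4,fy=4,interpolation=cv2.INTER_CUBIC)
    for u in proj(g,rack(q,A)):cv2.circle(im,tuple(int(v) for v in u*4+1.5),3,(0,0,255),-1)
    c=proj(g,rack(q,[[0,0,.06]]))[0]*4;x,y=int(c[0]),int(c[1])
    cv2.imwrite(f'pics/fit{n}.png',im[max(0,y-280):y+300,max(0,x-300):x+300])
E
```

```text
[0.70538382 0.17636095 0.2693347 ] [-0.2  0.3 -0.5  0.7  0.5  0.7 -0.5 -0.3 -0.6 -1.9]
[[0.5601138  0.21406534 0.121     ]]
```

View pics/fitt.png

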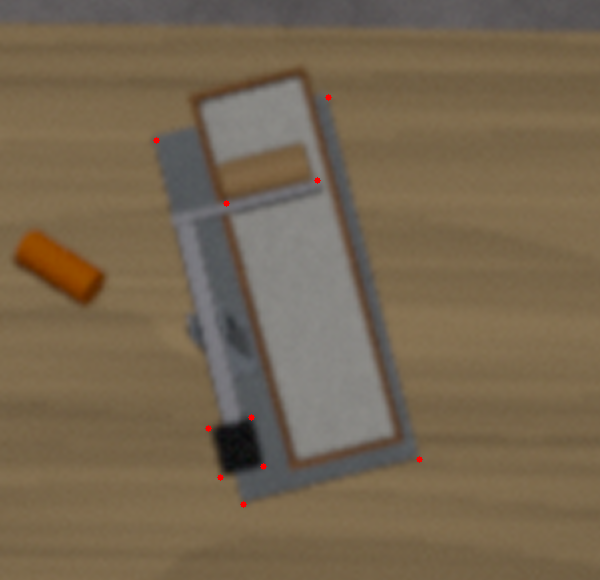

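View pics/fits.png

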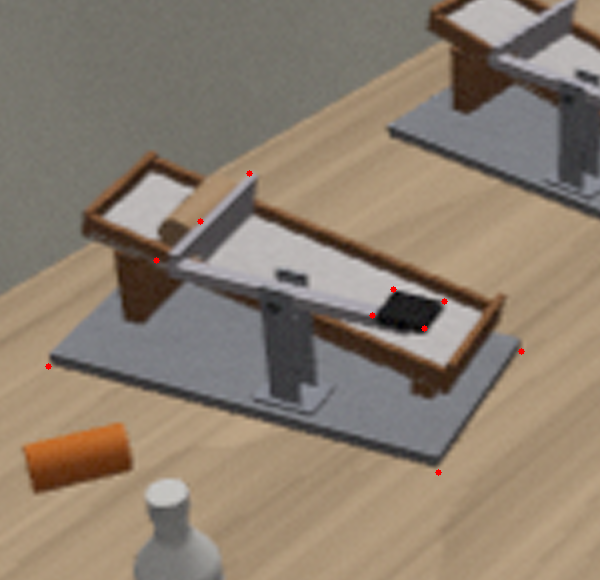

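The fit agrees with the pad to about 2 mm: pad_1 is at (0.560, 0.214, 0.121) and the rack yaw is 0.27, already close to the tool's yaw. I'll shut the gripper and travel there at z 0.23, bowing outward.

```bash
python3 -m handwheel '[[1,-0.8,0,0,0,0],[1,-0.8,0,0,0,0],[1,-0.8,0,0,0,0],[1,-0.8,0,0,0,0],[1,-0.8,0,0,0,0],[1,-0.8,0,0,0,0],[1,-0.8,0,0,0,0],[1,-0.8,0,0,0,0]]' 1 40
python3 -m handwheel '[[1,-1,0,0,0,0],[1,-1,0,0,0,0],[1,-1,0,0,0,0],[1,-1,0,0,0,0],[1,-1,0,0,0,0],[1,-1,0,0,0,0],[1,-1,0,0,0,0],[1,-1,0,0,0,0]]'
```

```text
clock: 1.5
position: [0.3073, -0.4018, 0.2315]
tool_rot: [3.141, -0.0, 0.245]
force: [0.4, -0.0, -0.1]
grip_width: 0.0003
clock: 2.5
position: [0.4528, -0.1592, 0.2315]
tool_rot: [3.141, -0.0, 0.245]
force: [0.4, 0.3, -0.4]
grip_width: 0.0003
```

```bash
python3 -m handwheel '[[0.6,-1,0,0,0,0],[0.6,-1,0,0,0,0],[0.6,-1,0,0,0,0],[0.6,-1,0,0,0,0],[0.6,-1,0,0,0,0],[0.6,-1,0,0,0,0],[0.6,-1,0,0,0,0],[0.6,-1,0,0,0,0]]'
python3 -m handwheel '[[0.5,-0.9,0.5,0,0,-0.001],[0.5,-0.9,0.5,0,0,-0.001],[0.5,-0.9,0.5,0,0,-0.001],[0.5,-0.9,0.5,0,0,-0.001],[0.5,-0.9,0.3,0,0,0],[0.4,-0.8,0,0,0,0],[0,0,0,0,0,0]]'
python3 - <<'E'
from workcell import bot
from h import *
import cv2
s=bot.observe();print(s['clock'],s['position'],s['tool_rot'],s['force'])
y=s['tool_rot'][2];q=pickle.load(open('rack.pkl','rb'))
d=rack(q,[[-.13,.075,.121]])[0]-s['position'];print(d,'scale',(np.cos(y)*d[0]+np.sin(y)*d[1])/.025,(np.sin(y)*d[0]-np.cos(y)*d[1])/.025,-d[2]/.025)
for n in('side','wrist'):
    f=bot.grab_frame(n)
    u=proj(f,np.array(s['position']));print(n,u,proj(f,rack(q,[[-.13,.075,.121]])))
    im=f['pixels']
    if n=='side': im=cv2.resize(im[90:260,90:300],None,fx=3,fy=3)
    cv2.imwrite(f'pics/{n}1.png',im)
E
```

```text
clock: 3.5
position: [0.5205, 0.0638, 0.2314]
tool_rot: [3.142, -0.0, 0.245]
force: [0.1, -0.4, 0.5]
grip_width: -0.0004
clock: 4.38
position: [0.5564, 0.2115, 0.174]
tool_rot: [-3.141, -0.0, 0.272]
force: [-0.4, -0.5, -0.0]
grip_width: 0.0003
4.375 [0.55635221 0.21148502 0.17404405] [-3.14078778e+00 -4.28004794e-04  2.71874259e-01] [-0.42785645 -0.45882159 -0.03003869]
[ 0.00376159  0.00258031 -0.05304405] scale 0.17265334470754976 -0.05901637814768995 2.1217620018016548
side [206.22259446 193.56443005] [[205.35107223 209.07779791]]
wrist [251.99192983 243.93061463] [[250.63798551 206.00593154]]
```

View pics/side1.png

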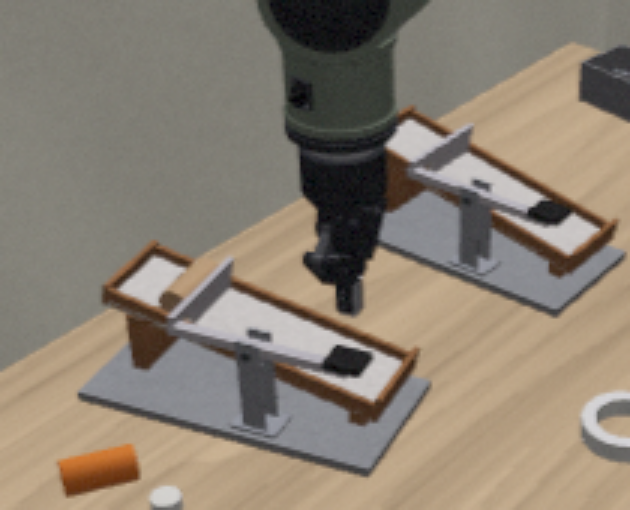

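View pics/wrist1.png

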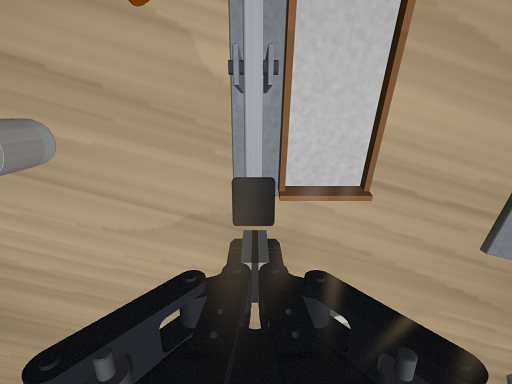

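Wrist view: the pad is centred at (253,201), dead ahead of the shut fingertips (255,245). It lies about 6 mm up the rack from the tip, so I correct for that and go down.

```bash
python3 -m handwheel '[[0.25,-0.02,0,0,0,0],[0,0,0.8,0,0,0],[0,0,0.8,0,0,0],[0,0,0.4,0,0,0],[0,0,0.3,0,0,0],[0,0,0,0,0,0]]'
python3 -m handwheel '[[0,0,0.4,0,0,0],[0,0,0.4,0,0,0],[0,0,0,0,0,0]]'
```

```text
clock: 5.22
position: [0.5624, 0.2114, 0.1164]
tool_rot: [3.141, 0.0, 0.27]
force: [-2.0, -2.7, 4.4]
grip_width: 0.0001
clock: 5.6
position: [0.5623, 0.2118, 0.0959]
tool_rot: [-3.142, 0.0, 0.27]
force: [0.7, -0.9, 0.8]
grip_width: 0.0002
```

```bash
python3 - <<'E'
from workcell import bot
import cv2
f=bot.grab_frame('side');print(bot.observe()['force'])
cv2.imwrite('pics/side2.png',cv2.resize(f['pixels'][110:250,100:260],None,fx=4,fy=4,interpolation=cv2.INTER_CUBIC))
f=bot.grab_frame('wrist');print(bot.observe()['force']);cv2.imwrite('pics/wrist2.png',f['pixels'])
E
```

```text
[-0.29180058 -0.0372819   1.10126681]
[ 0.60088375 -0.47927676  0.99080027]
```

View pics/side2.png

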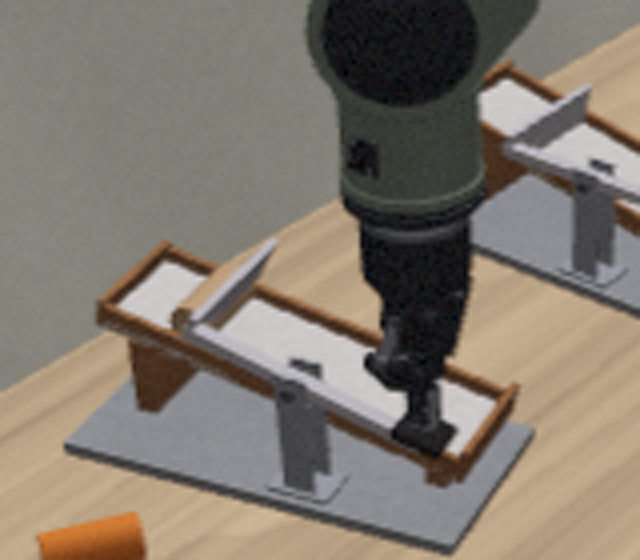

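View pics/wrist2.png

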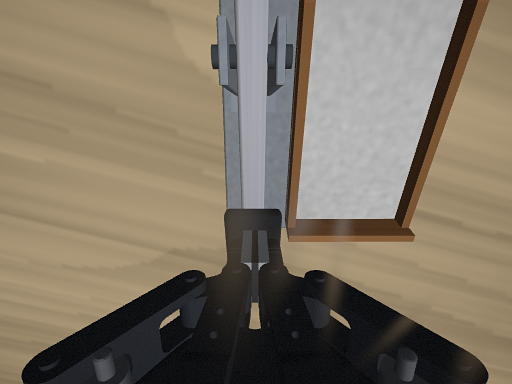

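The fingertips sit on the pad, the rocker is tilting and the gate is lifting. I'll press about 16 mm further and hold.

```bash
python3 -m handwheel '[[0,0,0.32,0,0,0],[0,0,0.32,0,0,0],[0,0,0,0,0,0],[0,0,0,0,0,0]]'
python3 -m handwheel '[[0,0,0,0,0,0],[0,0,0,0,0,0],[0,0,0,0,0,0],[0,0,0,0,0,0]]'
python3 - <<'E'
from workcell import bot
import cv2
f=bot.grab_frame('side');print(bot.observe()['force'])
cv2.imwrite('pics/side3.png',cv2.resize(f['pixels'][110:250,100:260],None,fx=4,fy=4,interpolation=cv2.INTER_CUBIC))
E
```

```text
clock: 6.2
position: [0.5622, 0.2118, 0.0805]
tool_rot: [-3.142, 0.0, 0.27]
force: [-1.9, 0.2, 4.7]
grip_width: -0.0002
clock: 6.7
position: [0.5622, 0.2118, 0.0806]
tool_rot: [-3.142, 0.0, 0.27]
force: [-1.9, 1.1, 4.5]
grip_width: 0.0001
[-1.34859551  0.10032436  4.91365247]
```

View pics/side3.png

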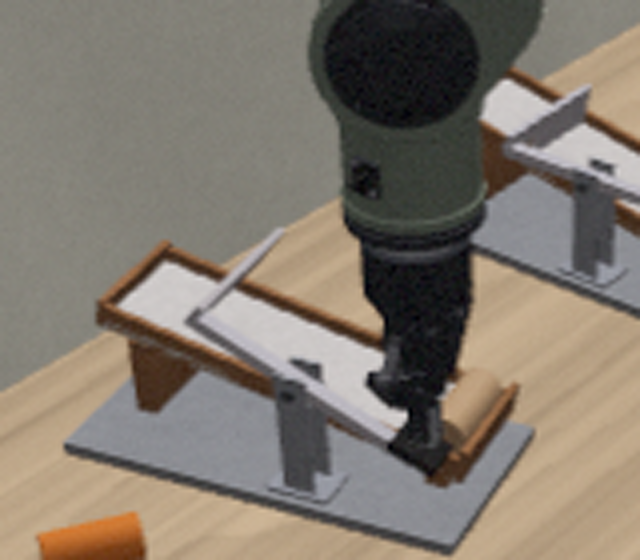

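The dowel has rolled to the stop board, at about (478,400) in the zoomed view. I'll hold a little longer, then raise the tool straight up.

```bash
python3 -m handwheel '[[0,0,0,0,0,0],[0,0,0,0,0,0],[0,0,0,0,0,0],[0,0,0,0,0,0],[0,0,0,0,0,0],[0,0,0,0,0,0]]'
python3 -m handwheel '[[0,0,-0.3,0,0,0],[0,0,-0.4,0,0,0],[0,0,-0.4,0,0,0],[0,0,-0.5,0,0,0],[0,0,-0.8,0,0,0],[0,0,-1,0,0,0],[0,0,-1,0,0,0],[0,0,-0.5,0,0,0]]'
python3 -m handwheel '[[0,0,-0.5,0,0,0],[0,0,0,0,0,0],[0,0,0,0,0,0],[0,0,0,0,0,0]]'
python3 - <<'E'
from workcell import bot
import cv2
f=bot.grab_frame('side');print(bot.observe()['force'])
cv2.imwrite('pics/side4.png',cv2.resize(f['pixels'][110:250,100:260],None,fx=4,fy=4,interpolation=cv2.INTER_CUBIC))
f=bot.grab_frame('wrist');cv2.imwrite('pics/wrist4.png',f['pixels'])
f=bot.grab_frame('top');cv2.imwrite('pics/top4.png',f['pixels'])
E
```

```text
clock: 7.5
position: [0.5621, 0.2118, 0.0806]
tool_rot: [-3.142, 0.0, 0.27]
force: [-0.8, -0.3, 5.3]
grip_width: -0.0003
clock: 8.5
position: [0.5628, 0.2119, 0.2045]
tool_rot: [-3.141, -0.002, 0.27]
force: [0.5, 0.1, -0.5]
grip_width: 0.0006
clock: 9.0
position: [0.562, 0.2116, 0.2146]
tool_rot: [3.142, 0.001, 0.27]
force: [-0.6, -0.2, -0.3]
grip_width: -0.0002
[-0.18155161 -0.19925318 -0.15240463]
```

View pics/side4.png

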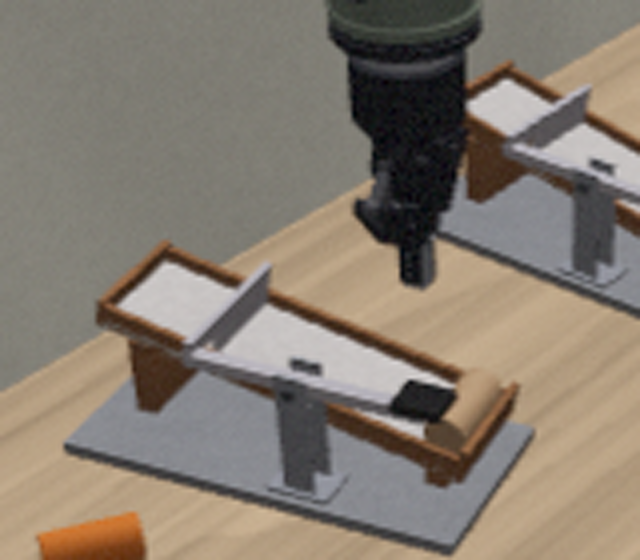

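View pics/wrist4.png

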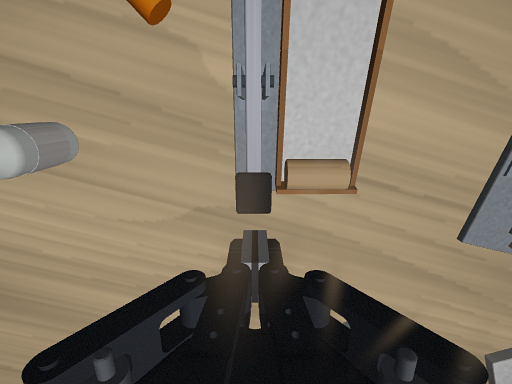

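View pics/top4.png

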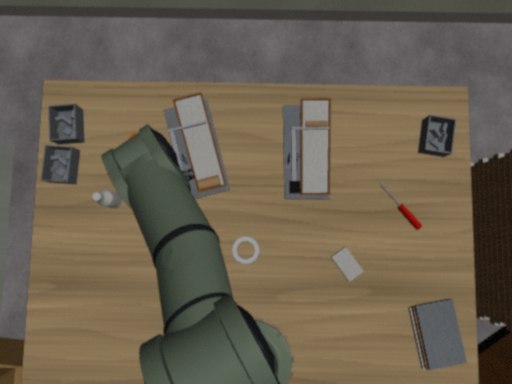

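The dowel lies against the stop board (wrist view (317,174)) and the pad is up. The gate is shut, the thin dowel is still in place, and the other things haven't moved. The robot is touching nothing, so I'll hand the job in.

```bash
python3 -c "
from workcell import bot
print(bot.job_done(), bot.observe()['clock'])"
```

```text
the job is handed in; nothing more can be done
the job is handed in; nothing more can be done
```

The thick dowel on rack_1 is now at the low end of its ramp, and the gate is shut behind it. I pressed rack_1's pad down about 40 mm with the shut fingertips. I held it for over a second while the dowel rolled to the stop board, then raised the tool straight up.

**Last checks:** these were made at about 9 s, before handing in:
- **Rack_1:** the dowel lies against the stop board, the pad is up and the gate is shut.
- **Rack_2 and bystanders:** the thin dowel is still behind its gate, and the other things look unmoved. The arm partly hid the orange look-alike in the top view, but it showed in place in the side view.
- **Robot:** the tool was clear at z ≈ 0.215 m with roughly zero force. The highest force reading was about 5.5 N.

**One disagreement:** partway down, the force read only about 1 N where I expected 3–4 N. The pictures showed the tips on the pad and the rocker moving, and at the bottom the force read about 5 N, close to the stated 6 N.

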